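# Wipe loose bracelet links off a foam-bedded glass sheet

## Robot

A 7-joint arm with a two-finger parallel gripper is mounted at the origin on the work surface. World frame = base frame: x ahead of the robot, y to its left, z up, the work surface at z = 0. Lengths are in m, angles in rad, forces in N, time in s.
With the tool pointing down it reaches from about 0.35 to 0.9 m from the base axis. Payload 8.1 kg.
Tool frame: the origin (TCP) lies between the finger pads; the fingertips stand 11 mm ahead of it and the grasp point (between the pads) lies 8 mm behind it; z points along the fingers, y is the line along which they close (so a half turn about z gives the same grasp; the last joint's range is limited). The gripper opens to 92 mm and grips with 3 to 60 N. Pads are 19 mm wide; open, the fingers measure 130 mm over their backs; the gripper's body (75 mm by 190 mm) begins 47 mm behind the grasp point.
Start: joints at [-0.103, 0.434, 0.025, 1.573, -0.012, 1.134, -0.075], TCP at [0.625, -0, 0.238] pointing down, gripper open.
Joint ranges: [-2.62, 2.62], [-0.44, 2.09], [-1.27, 1.32], [0.08, 2.57], [-1.32, 4.46], [0.12, 2], [-2.74, 2.74]. Speed limits (rad/s): [2.22, 2.22, 3.01, 3.01, 3.14, 3.14, 3.14].

## Interface

Orientations are given as a rotation vector (axis times angle).
In Python, from workcell import * gives the robot as it stands.
- The arm moves only by the tool move_arm, never from a script. Its argument "series" is a list that holds one entry, the list of rows, each a list of 6 numbers: the shift along the tool's x, y, z as a fraction of full scale, then the turn, a rotation vector about the tool's x, y, z as a fraction of full scale. A call has 1 to 8 rows; each row shifts and turns the commanded pose from where the row before left it, along the tool's axes as they then stand; what a row does not reach is not made up. Full scale, the value 1, is 20 mm for a shift and 5 degrees for a turn. A row lasts 1/12 s, in which the tool goes at most 41.7 mm and 7.16 degrees, less where a joint would pass 70% of its speed; a pose out of reach is approached as far as the arm can. A call with a number of a shift or a turn outside -1 to 1 is refused whole. A call with a gripper value outside its range is refused whole. "hand" is the opening, from -1 (shut) to 1 (fully open), set as the call begins (left out, the last holds). The fingers move at their own pace and stop on an object; "newtons" is the grip in N (left out, the last holds). Time passes only in rows, so rows that do not move let the fingers close. It gives the time, the measured TCP pose, the force, the opening and the grip force at its end, in the units of the state.
- state(): the state, without advancing time (a new reading comes with each control period).
- camera(name): name is "scene" or "side" or "wrist"; returns a dict with "color" (384x512x3 uint8, red, green, blue), "z_map" (384x512 float32, m along the optical axis (not along the pixel's ray), 0 where there is no reading), "mtx" (3x3 intrinsics, pixels), "D" ([k1, k2, p1, p2, k3] as OpenCV has them; the pictures are not rectified), "position" and "orientation" of the camera in the world; the wrist camera has in their place "mount" (4x4, takes a point from camera to tool coordinates, whose origin is the TCP and whose axes are the flange's). Camera axes: x right, y up, looking along -z (the intrinsics and any distortion apply to the point x, -y, -z); pixel columns grow to the right and rows downward; lengths in m; the calibration is good to about 2 mm. A picture is of the moment at which its call begins: read the wrist's pose just before it.
- hand_in(): hands the job in; it is judged then, once.
Trained networks look in a picture, given as the dict that the camera call returned (one of the last four; its "shot" number tells which), for a name from the list of things; names that differ only in an ending like _2 or _b are one class to them, and where a whole thing is asked for, a point or a joint stands for the part that bears it (a point fixed in the world has none). Each returns a list of dicts, best first, with "confidence" (0 to 1); they miss things now and then, are a little off and sometimes report something else, mostly with a low value. They report only what shows in the picture. A call takes as long as a camera call. They do not tell look-alikes from the thing itself.
- boxes_of(picture, label): "rect" ([centre column, centre row, width, height] in pixels, round what is visible of it).
- place_of(picture, label): "uv" ([column, row] in pixels: a listed point, or the origin of a listed thing).
The state is a dict: "time_s": time; "joint_positions": joint angles; "qd": joint speeds; "tau": joint torques, N m; "tool_pos": TCP position; "orientation": TCP orientation; "contact_force": force on the tool from outside, world axes, zero at the start; "ft_torque": the same for the moment, N m; "grip_width": finger opening in m; "grasp_force": force on a finger pad.
Only numpy, scipy, OpenCV 4.12 (cv2) and the standard library are available. Lean on these libraries where they do the work, as an engineer would, in place of code of your own. Each camera call takes 0.05 s, during which the arm holds its last target. There are 200 camera calls.

## Task

Take the wiping block from the rubber mat and, with its rubber foot sliding in light contact on the glass sheet, wipe all four loose bracelet links off the glass into the catch tray beside it; only the block may touch the links. The sheet is thin and lies on soft foam, so never load it with more than 12 N. Then stand the block upright on the rubber mat again, and leave the watch in its holder and the other things on the counter where they are.

Things in the scene. Friction and masses are not known exactly. Their poses are not given: they have to be found in the camera images.
- station: Fixed low inspection station: wooden board 176 x 250 x 6 mm carrying the glass sheet on dark foam and, along its +y side, a shallow aluminium catch tray. Origin on the counter (z = 0), yaw about z. In its frame the glass covers x -80..80, y -85..65 mm, its top at z = 23 mm; the links start within x -56..56, y -42..42 mm. Wipe towards its +y. Nothing on it is higher than the glass.
- glass (a joint): How far the glass sheet (160 x 150 x 6 mm) has sunk into its foam, m: 0 at rest, 0.008 at its stop. It sinks straight down without tilting; about 2 N per mm, after a first 0.1 to 0.5 N.
- glass_top (a point): Middle of the glass sheet's top face, 10 mm to -y of the station's origin and 23 mm over the counter; axes as the station's.
- tray (a point): Middle of the catch tray's floor, 8 mm above the counter; axes as the station's. Inside 164 mm (x) by 65 mm (y). Its low wall next to the glass (12 mm above the counter) starts 5 mm beyond the glass edge; end walls 14 mm, far wall 20 mm above the counter. The glass edge is 40 mm to -y of this point.
- mat: Flat turquoise rubber mat, 120 (x) x 130 (y) x 4 mm, fixed on the counter; origin at the centre of its underside.
- block: Wiping block, upright: 90 mm long (own x), 30 mm thick (own y), 60 mm high; pale wood above, a 22 mm black rubber foot below; 0.1 to 0.2 kg. Origin at the centre of its underside. Starts upright on the mat. Pinch it across its 30 mm thickness, near the top.
- link0: Loose dark steel bracelet link, 18 (x) x 14 (y) x 6 mm, 12 g, lying on the glass; origin at the centre of its underside. All four are alike.
- link1: Loose dark steel bracelet link, 18 (x) x 14 (y) x 6 mm, 12 g, lying on the glass; origin at the centre of its underside. All four are alike.
- link2: Loose dark steel bracelet link, 18 (x) x 14 (y) x 6 mm, 12 g, lying on the glass; origin at the centre of its underside. All four are alike.
- link3: Loose dark steel bracelet link, 18 (x) x 14 (y) x 6 mm, 12 g, lying on the glass; origin at the centre of its underside. All four are alike.
- watch_holder: Slim gold watch held upright by a spring clip on a wooden foot 75 x 65 mm; 138 mm high, loose, 0.35 kg; origin under the foot. Leave alone.
- loupe: Chrome loupe, 34 mm across, 34 mm high, standing loose. Leave alone.
- tin: Lidded gasket tin, 68 mm across, 30 mm high, loose. Leave alone.
- jar: Small jar, 36 mm across, 50 mm high, loose. Leave alone.
- driver: Screwdriver 130 mm long lying crosswise to the left of the station, loose. Leave alone.
- crystal_pot: Small brass pot with a knobbed lid, 52 mm across, 36 mm high, loose. Leave alone.
There are look-alikes about, which are no part of the job. What is shaped like the block but purple is not meant. Leave any blue look-alike of the mat alone.

How it is judged:
On the way, in this order (a step that is already met when the one before it is completed fails the run):
1. the block is picked up off the mat (contact force between the fingers and block above 1 N and z of block in the frame of mat above 0.02 m), for 0.2 s.
2. the block slides on the glass in contact with it (more than 0.3 N, faster than 5 mm/s) (contact force between block and glass above 0.3 N and linear speed of block above 0.005 m/s and contact force between the fingers and block above 1 N), for 0.3 s.
3. all four links lie in the catch tray (x of link0 in the frame of tray between -0.086 and 0.086 m and y of link0 in the frame of tray between -0.036 and 0.036 m and z of each of link0, link1, link2, link3 in the frame of tray below 0.02 m and x of link1 in the frame of tray between -0.086 and 0.086 m and y of link1 in the frame of tray between -0.036 and 0.036 m and x of link2 in the frame of tray between -0.086 and 0.086 m and y of link2 in the frame of tray between -0.036 and 0.036 m and x of link3 in the frame of tray between -0.086 and 0.086 m and y of link3 in the frame of tray between -0.036 and 0.036 m), for 0.2 s.
At the end, for the whole second after the job is handed in: All four links lie inside the catch tray (origins within its walls, below 28 mm over the counter); the block stands upright (within 0.1 rad) and at rest on the mat, its centre over the mat; the glass is unloaded (sunk less than 2 mm) (all of step 3 and x of block in the frame of mat between -0.06 and 0.06 m and y of block in the frame of mat between -0.065 and 0.065 m and z of block in the frame of mat between 0.001 and 0.007 m and angle between block's own z axis and vertical below 0.1 rad and linear speed of block below 0.02 m/s and value of joint glass below 0.002 m); the robot touches nothing.
It fails at once if the glass is loaded with more than 12 N (contact force between glass and anything else above 12 N).
It fails at once if the robot itself touches a link (contact force between any of the fingers, the arm and link0 above 0.3 N or contact force between any of the fingers, the arm and link1 above 0.3 N or contact force between any of the fingers, the arm and link2 above 0.3 N or contact force between any of the fingers, the arm and link3 above 0.3 N).
It fails at once if the watch holder or another bystander is moved by more than 25 mm, or the watch is tipped by more than 0.3 rad (distance of any of watch_holder, loupe, tin, jar, driver, crystal_pot from where it was at the start of the episode above 0.025 m or angle between watch_holder's own z axis and vertical above 0.3 rad).
It also fails if it takes over 56 s, if anything falls off the work surface, if the arm or the gripper's body presses on something with over 40 N, if the wrist force passes 120 N, or if a joint passes its speed limit or range.

## Working session

There is one attempt and no reset: what is moved stays moved. The work goes in short steps, Python scripts to look and compute and a tool call to move; the robot and the scene stay as the last step left them, time stands still between calls to the robot, and variables do not carry over. Pictures are saved under pics/ and viewed, at most 10 in all, crops included, and the job is handed in when it is done.

Besides the shell and the picture viewer there is one more tool, called after "Emit:" in YAML: its name, and indented under it one key for each argument. move_arm: Moves the arm, as the interface text tells. Shift numbers are shares of 20 mm and turn numbers shares of 5 degrees, none past 1 either way. Its arguments: {"type":"object","properties":{"series":{"type":"array","items":{"type":"array","items":{"type":"array","items":{"type":"number","minimum":-1,"maximum":1}}}},"hand":{"type":"number"},"newtons":{"type":"number"}},"required":["series"]}

```bash
mkdir -p pics; ls; cat > h.py <<'E'
from workcell import *
import numpy as np, cv2
from scipy.spatial.transform import Rotation as R
def campose(c, st=None):
    if "mount" in c:
        T=np.eye(4);T[:3,:3]=R.from_rotvec(st["orientation"]).as_matrix();T[:3,3]=st["tool_pos"]
        return T@np.array(c["mount"])
    o=np.array(c["orientation"],float);T=np.eye(4)
    T[:3,:3]=o if o.shape==(3,3) else R.from_rotvec(o).as_matrix()
    T[:3,3]=c["position"];return T
def ray(c,uv,st=None):
    T=campose(c,st);p=cv2.undistortPoints(np.array(uv,float).reshape(-1,1,2),np.array(c["mtx"]),np.array(c["D"])).reshape(-1,2)
    d=np.c_[p[:,0],-p[:,1],-np.ones(len(p))]@T[:3,:3].T
    return T[:3,3],d
def onz(c,uv,z,st=None):
    o,d=ray(c,uv,st);return o+d*((z-o[2])/d[:,2])[:,None]
def cloud(c,st=None):
    z=c["z_map"];v,u=np.mgrid[:z.shape[0],:z.shape[1]]
    o,d=ray(c,np.c_[u.ravel(),v.ravel()],st)
    P=o+d*z.reshape(-1,1);P[z.ravel()==0]=np.nan
    return P.reshape(*z.shape,3)
def save(c,n): cv2.imwrite("pics/"+n,c["color"][:,:,::-1])
E
python3 - <<'E'
from h import *
st=state();print(st)
for n in("scene","wrist"):
    c=camera(n);save(c,n+"0.png")
    print(n,{k:c[k] for k in c if k not in("color","z_map")})
    for l in ["block","mat","station","glass_top","tray","link0","watch_holder"]:
        for r in place_of(c,l)[:5]:
            print(l,np.round(r["uv"]),round(r["confidence"],2),np.round(onz(c,[r["uv"]],{"glass_top":.023,"link0":.023,"tray":.008,"block":.004}.get(l,0),st)[0],3))
E
```

```text
pics
{'time_s': 0.0, 'joint_positions': array([-0.10263323,  0.43520502,  0.0249921 ,  1.57409788, -0.01158638,
        1.13400457, -0.07510002]), 'qd': array([-9.65252561e-05, -1.61512131e-03, -2.13222590e-03,  6.79025791e-04,
        6.02240353e-04, -5.71911540e-05,  8.90379562e-04]), 'tau': array([ 3.89017032e-04, -6.67853522e+01,  9.84863900e-01, -3.14464223e+01,
       -6.05165795e-02,  4.27553023e-02,  1.12382318e-04]), 'tool_pos': array([ 6.24503309e-01, -5.08083516e-05,  2.36956051e-01]), 'orientation': array([-2.22079498e+00, -2.22068796e+00,  1.91433872e-03]), 'contact_force': array([ 0.33059767, -0.31989417,  0.33683103]), 'ft_torque': array([ 0.01178422, -0.00317252, -0.01034255]), 'grasp_force': 0.0, 'grip_width': 0.09174306936652632}
scene {'mtx': array([[380.16587122,   0.        , 255.2618971 ],
       [  0.        , 380.16587122, 190.74410398],
       [  0.        ,   0.        ,   1.        ]]), 'D': array([-0.00400318,  0.        ,  0.        ,  0.        ,  0.        ]), 'position': array([ 1.33064069, -0.35541798,  0.69350371]), 'orientation': array([0.84866371, 
[... 816 characters left out ...]
,  0.        ]), 'mount': array([[ 1.83967361e-04,  9.64113402e-01,  2.65490705e-01,
         7.09225063e-02],
       [ 9.99999980e-01, -1.54965178e-04, -1.30186678e-04,
        -7.77743794e-04],
       [-8.43729068e-05,  2.65490723e-01, -9.64113411e-01,
        -1.45748628e-01],
       [ 0.00000000e+00,  0.00000000e+00,  0.00000000e+00,
         1.00000000e+00]]), 'shot': 2}
mat [145. 214.] 0.74 [ 0.489 -0.061  0.   ]
station [186. 203.] 0.94 [ 0.54  -0.046  0.   ]
glass_top [184. 220.] 0.95 [ 0.541 -0.06   0.023]
tray [150. 121.] 0.77 [0.506 0.052 0.008]
link0 [141. 212.] 0.74 [ 0.492 -0.05   0.023]
link0 [221. 216.] 0.62 [ 0.585 -0.055  0.023]
link0 [197. 184.] 0.52 [ 0.559 -0.017  0.023]
```

```bash
python3 - <<'E'
import cv2,numpy as np
a=cv2.imread("pics/scene0.png");cv2.imwrite("pics/s0.png",cv2.resize(a,(800,600)))
E
```

```text
(no output)
```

View pics/s0.png

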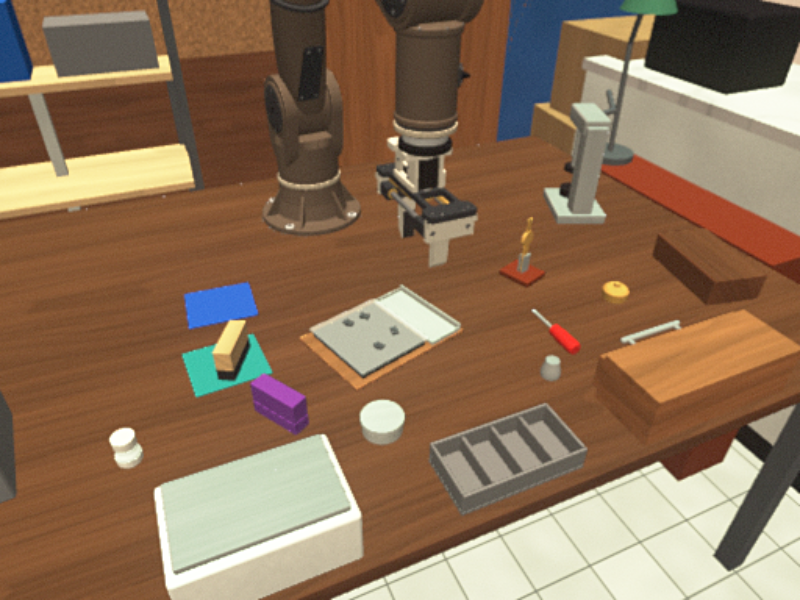

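The scene shows the wood-and-black block on the turquoise mat at (230,350) in the 800 px view, and the four links at (348,322), (365,316), (394,331) and (379,346). These could be mistaken for what I want:
- Block: the purple block at (280,403).
- Mat: the blue mat at (220,305).

By the description I choose the pale wood block on the turquoise mat, and I'll check it in a close crop.

```bash
python3 - <<'E'
from h import *
st=state()
c=camera("scene");P=cloud(c)
hsv=cv2.cvtColor(c["color"],cv2.COLOR_RGB2HSV)
m=(hsv[...,0]>75)&(hsv[...,0]<97)&(hsv[...,1]>130);m[:, 250:]=0
uv=np.argwhere(m)[:,::-1];Q=onz(c,uv,.004)[:,:2]
r=cv2.minAreaRect(Q.astype(np.float32)*1000);print("mat",len(uv),r)
b=(P[...,2]>.058)&(P[...,2]<.075)&(P[...,1]<-.2)&(P[...,1]>-.36)&(P[...,0]<.62)&(P[...,0]>.4)
q=P[b];print("blocktop",len(q),cv2.minAreaRect(q[:,:2].astype(np.float32)*1000),np.median(q[:,2]))
x,y=147,224;a=c["color"][y-50:y+50,x-60:x+60,::-1]
a=cv2.resize(a,(480,400),interpolation=cv2.INTER_CUBIC)
w=camera("wrist");w2=cv2.resize(w["color"][90:300,60:300,::-1],(480,420))
cv2.imwrite("pics/c1.png",np.vstack([a,w2])[:820]); 
cv2.imwrite("pics/c1.png",np.hstack([a[:400,:380],w2[:400,:400]]))
E
```

```text
mat 898 ((499.029052734375, -309.5041809082031), (119.4588851928711, 127.0403060913086), 3.2644970417022705)
blocktop 291 ((540.4791870117188, -294.67144775390625), (158.32208251953125, 67.23133087158203), 0.14493177831172943) 0.06425110673414947
```

View pics/c1.png

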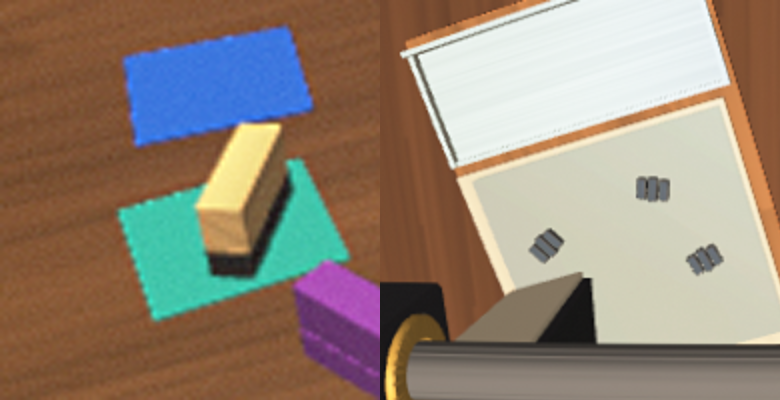

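The close crop confirms it: the pale wood block with a black foot stands on the turquoise mat, with the purple block to its lower right. The wrist view shows the tray at upper left and three links; the fourth is hidden. Next I move to a clear view of the glass.

Emit:
move_arm:
  series:
    - [[-1,-0.5,0,0,0,0],[-1,-0.5,0,0,0,0],[-1,-0.5,0,0,0,0],[-1,-0.5,0,0,0,0],[-1,-0.5,0,0,0,0],[-1,-0.5,0,0,0,0],[-1,-0.5,0,0,0,0],[-1,-0.5,0,0,0,0]]

```text
time_s: 1.57
tool_pos: [0.5444, -0.1609, 0.2378]
orientation: [2.221, 2.221, 0.0]
contact_force: [-0.6, -0.4, 0.5]
grip_width: 0.0912
grasp_force: 0.0
```

Emit:
move_arm:
  series:
    - [[0,0,0,0,0,0],[0,0,0,0,0,0],[0,0,0,0,0,0]]

```text
time_s: 1.82
tool_pos: [0.5453, -0.1594, 0.2378]
orientation: [-2.221, -2.222, -0.001]
contact_force: [0.7, 0.4, -0.6]
grip_width: 0.0918
grasp_force: 0.0
```

```bash
python3 - <<'E'
from h import *
st=state();print(st["tool_pos"],st["orientation"],st["time_s"])
c=camera("wrist");save(c,"w1.png")
for l in ["station","glass_top","tray","link0"]:
    for r in place_of(c,l)[:6]:
        print(l,np.round(r["uv"]),round(r["confidence"],2),np.round(onz(c,[r["uv"]],{"glass_top":.023,"link0":.023,"tray":.008}.get(l,0),st)[0],3))
P=cloud(c,st)
g=(abs(P[...,2]-.023)<.004)
print(g.sum(),cv2.minAreaRect((P[g][:,:2]*1000).astype(np.float32)))
E
```

```text
[ 0.5453021  -0.15941924  0.2378403 ] [-2.22121831e+00 -2.22164272e+00 -1.03287003e-03] 1.8167
station [253.  68.] 0.77 [ 0.542 -0.051  0.   ]
glass_top [251.  73.] 0.66 [ 0.54  -0.058  0.023]
tray [272.  31.] 0.53 [ 0.562 -0.014  0.008]
link0 [215. 101.] 0.69 [ 0.502 -0.086  0.023]
link0 [298.  68.] 0.6 [ 0.588 -0.053  0.023]
link0 [209.  68.] 0.59 [ 0.497 -0.053  0.023]
link0 [270.  32.] 0.54 [ 0.56  -0.018  0.023]
21909 ((651.8765869140625, -118.42031860351562), (393.6349182128906, 284.3664855957031), 5.016510963439941)
```

View pics/w1.png

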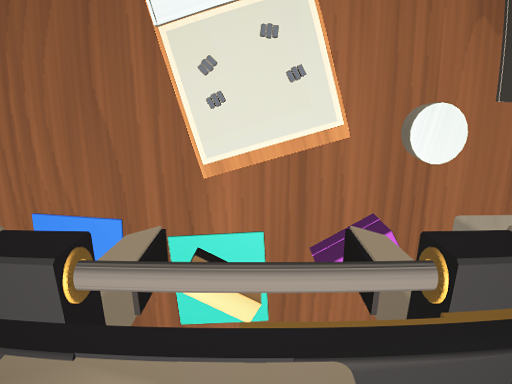

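The wrist view shows the four links on the glass at (207,65), (216,100), (296,73) and (269,31). The block on the turquoise mat is behind the gripper at about (225,285). Next I fit the glass outline and then move to view the block.

```bash
python3 - <<'E'
from h import *
st=state();c=camera("wrist")
# lines fitted through edge of board (z=6mm top) in image: board is orange
hsv=cv2.cvtColor(c["color"],cv2.COLOR_RGB2HSV)
# bright glass/foam border region
m=((hsv[...,2]>150)&(hsv[...,1]<70)).astype(np.uint8)
m[190:]=0;m[:, :150]=0;m[:,360:]=0
n,l,s,ce=cv2.connectedComponentsWithStats(m)
i=1+np.argmax(s[1:,4]);print(s[i])
def edge(pts,name):
    W=onz(c,pts,.023,st)[:,:2];v=cv2.fitLine(W.astype(np.float32),cv2.DIST_HUBER,0,.001,.001).ravel()
    print(name,np.round(v,4),np.degrees(np.arctan2(v[1],v[0])));return v
L=[];Rr=[];B=[]
for r in range(40,110,2):
    xs=np.where(l[r]==i)[0];L.append((xs.min()-.5,r));Rr.append((xs.max()+.5,r))
for col in range(215,335,3):
    ys=np.where(l[:,col]==i)[0];B.append((col,ys.max()+.5))
a=edge(L,"left");b=edge(Rr,"right");d=edge(B,"bottom")
def X(p,q):
    t=np.linalg.solve(np.c_[p[:2],-q[:2]],q[2:]-p[2:]);return p[2:]+t[0]*p[:2]
c1,c2=X(a,d),X(b,d);print("corners",c1,c2,np.linalg.norm(c1-c2)); 
u=(c2-c1)/np.linalg.norm(c2-c1);v=np.array([-u[1],u[0]])
print("glass centre",(c1+c2)/2+v*.075,"yaw",np.degrees(np.arctan2(u[1],u[0])))
E
```

```text
[  159     0   185   165 20911]
left [ 0.2807 -0.9598  0.4591 -0.0587] -73.69593
right [ 0.2892 -0.9573  0.6251 -0.0614] -73.188034
bottom [ 0.9613  0.2754  0.5641 -0.1317] 15.98667
corners [ 0.48691565 -0.15384737] [ 0.63975096 -0.110061  ] 0.15898389
glass centre [ 0.5426772  -0.05985476] yaw 15.986677
```

Emit:
move_arm:
  series:
    - [[-1,-0.2,0,0,0,0],[-1,-0.2,0,0,0,0],[-1,-0.2,0,0,0,0],[-1,-0.2,0,0,0,0],[-1,-0.2,0,0,0,0],[-1,-0.2,0,0,0,0],[-1,-0.2,0,0,0,0],[-1,-0.2,0,0,0,0]]

```text
time_s: 2.78
tool_pos: [0.513, -0.3206, 0.2377]
orientation: [-2.221, -2.222, -0.0]
contact_force: [0.5, 0.5, 0.4]
grip_width: 0.0916
grasp_force: 0.0
```

Emit:
move_arm:
  series:
    - [[-1,-0.2,0,0,0,0],[-1,-0.2,0,0,0,0],[-1,0,0,0,0,0],[0,0,0,0,0,0],[0,0,0,0,0,0],[0,0,0,0,0,0]]

```text
time_s: 3.28
tool_pos: [0.5054, -0.3791, 0.2375]
orientation: [-2.22, -2.222, -0.001]
contact_force: [0.2, 0.7, -0.2]
grip_width: 0.0919
grasp_force: 0.0
```

```bash
python3 - <<'E'
from h import *
st=state();print(st["tool_pos"],st["orientation"],st["time_s"])
c=camera("wrist");save(c,"w2.png");P=cloud(c,st)
hsv=cv2.cvtColor(c["color"],cv2.COLOR_RGB2HSV)
m=(hsv[...,0]>75)&(hsv[...,0]<97)&(hsv[...,1]>130)
Q=onz(c,np.argwhere(m)[:,::-1],.004,st)[:,:2];print("mat",cv2.minAreaRect((Q*1000).astype(np.float32)))
Q=P[abs(P[...,2]-.064)<.004]
b=Q[(abs(Q[:,0]-.5)<.08)&(abs(Q[:,1]+.31)<.08)]
print("block",len(b),np.median(b,0),cv2.minAreaRect((b[:,:2]*1000).astype(np.float32)))
# colour-based: wood
w=(hsv[...,0]>12)&(hsv[...,0]<30)&(hsv[...,1]>60)&(hsv[...,2]>170)
Q=onz(c,np.argwhere(w)[:,::-1],.064,st)[:,:2];Q=Q[(abs(Q[:,0]-.5)<.08)&(abs(Q[:,1]+.31)<.08)]
print("wood",len(Q),cv2.minAreaRect((Q*1000).astype(np.float32)))
E
```

```text
[ 0.50538792 -0.37909175  0.23750958] [-2.22028711e+00 -2.22182544e+00 -8.93035081e-04] 3.2833
mat ((498.5528564453125, -309.47833251953125), (118.56495666503906, 128.29135131835938), 3.3705859184265137)
block 3175 [ 0.50436054 -0.29562448  0.0626987 ] ((505.1770935058594, -296.0336608886719), (30.55608558654785, 90.58427429199219), 61.67673873901367)
wood 3145 ((505.275146484375, -296.2496032714844), (29.511930465698242, 89.19493103027344), 61.50848388671875)
```

View pics/w2.png

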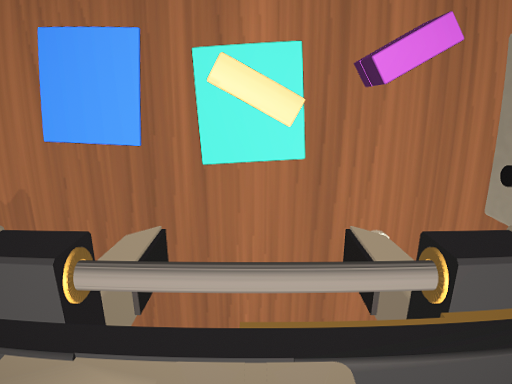

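The wrist view shows the block on the turquoise mat, centre at (255,90) and its long axis at about -28.4° in the world. The purple look-alike at (410,50) is clear of the grasp.

Emit:
move_arm:
  series:
    - [[0.83,0,0,0,0,0],[0.83,0,0,0,0,0],[0.83,0,0,0,0,0],[0.83,0,0,0,0,0],[0.83,0,0,0,0,0],[0,0,0,0,0,-1],[0,0,0,0,0,-1],[0,0,0,0,0,-1]]

```text
time_s: 4.0
tool_pos: [0.5056, -0.2951, 0.238]
orientation: [1.903, 2.499, 0.001]
contact_force: [0.6, -0.0, 0.5]
grip_width: 0.0919
grasp_force: 0.0
```

Emit:
move_arm:
  series:
    - [[0,0,0.5,0,0,-1],[0,0,0.5,0,0,-1],[0,0,0.5,0,0,-1],[0,0,0.5,0,0,-1],[0,0,0.5,0,0,-1],[0,0,0.5,0,0,-1],[0,0,0.5,0,0,-1],[0,0,0.5,0,0,-1]]

```text
time_s: 4.67
tool_pos: [0.5055, -0.2956, 0.1575]
orientation: [0.935, 2.999, 0.001]
contact_force: [-0.6, 0.4, -1.1]
grip_width: 0.0919
grasp_force: 0.0
```

Emit:
move_arm:
  series:
    - [[0,0,0,0,0,-1],[0,0,0,0,0,-0.32],[0,0,0,0,0,0],[0,0,0,0,0,0]]

```text
time_s: 5.0
tool_pos: [0.5054, -0.2965, 0.1582]
orientation: [0.773, 3.044, 0.0]
contact_force: [-0.5, -0.4, 1.0]
grip_width: 0.092
grasp_force: 0.0
```

```bash
cat > tgt.py <<'E'
from h import *
def to(p,yawdeg):
    """shift in tool axes (units of 20mm) and turn about tool z (units of 5deg) to reach p with tool y at yawdeg"""
    st=state();M=R.from_rotvec(st["orientation"]).as_matrix()
    d=M.T@(np.array(p)-st["tool_pos"])/.02
    y=np.degrees(np.arctan2(M[1,1],M[0,1]))
    print("t",st["time_s"],"pos",np.round(st["tool_pos"],4),"yaw y",round(y,2),"tilt",np.round(M[:,2],4),"q7",st["joint_positions"][6].round(2))
    print("shift",np.round(d,2),"turn z",round((y-yawdeg)/5,2),"F",np.round(st["contact_force"],1))
E
python3 -c "
from tgt import *
to([.505,-.296,.042],61.6)"
```

```text
t 5.0 pos [ 0.5054 -0.2965  0.1582] yaw y 61.5 tilt [ 8.e-04 -0.e+00 -1.e+00] q7 1.45
shift [0.03 0.01 5.81] turn z -0.02 F [-0.5 -0.4  1. ]
```

Emit:
move_arm:
  series:
    - [[0,0,1,0,0,0],[0,0,1,0,0,0],[0,0,1,0,0,0],[0,0,1,0,0,0],[0,0,1,0,0,0],[0,0,0.8,0,0,0],[0,0,0,0,0,0],[0,0,0,0,0,0]]

```text
time_s: 5.67
tool_pos: [0.5049, -0.2966, 0.0417]
orientation: [-0.772, -3.044, -0.0]
contact_force: [0.1, 0.1, 0.2]
grip_width: 0.0916
grasp_force: 0.0
```

Emit:
move_arm:
  series:
    - [[0,0,0,0,0,0],[0,0,0,0,0,0],[0,0,0,0,0,0],[0,0,0,0,0,0],[0,0,0,0,0,0],[0,0,0,0,0,0],[0,0,0,0,0,0],[0,0,0,0,0,0]]
  hand: -1
  newtons: 30

```text
time_s: 6.33
tool_pos: [0.505, -0.297, 0.0418]
orientation: [0.771, 3.045, 0.0]
contact_force: [0.6, -0.2, -0.6]
grip_width: 0.0432
grasp_force: 0.0
```

Emit:
move_arm:
  series:
    - [[0,0,0,0,0,0],[0,0,0,0,0,0],[0,0,0,0,0,0],[0,0,0,0,0,0],[0,0,0,0,0,0],[0,0,0,0,0,0]]

```text
time_s: 6.83
tool_pos: [0.5051, -0.2969, 0.0417]
orientation: [0.771, 3.046, 0.0]
contact_force: [1.2, 0.8, -0.2]
grip_width: 0.0298
grasp_force: 30.0
```

```bash
python3 -c "
from tgt import *
to([.505,-.296,.042],61.6);s=state();print(s['grip_width'],s['grasp_force'])"
```

```text
t 6.8333 pos [ 0.5051 -0.2969  0.0417] yaw y 61.6 tilt [ 1.e-04  1.e-04 -1.e+00] q7 1.42
shift [ 0.02  0.04 -0.01] turn z 0.0 F [ 1.2  0.8 -0.2]
0.02975775710126357 29.991964995861053
```

Emit:
move_arm:
  series:
    - [[0,0,-0.5,0,0,0],[0,0,-1,0,0,0],[0,0,-1,0,0,0],[0,0,-1,0,0,-0.9],[0,0,-1,0,0,-1],[0,0,0,0,0,-1],[0,0,0,0,0,-1],[0,0,0,0,0,-1]]

```text
time_s: 7.5
tool_pos: [0.5048, -0.2974, 0.1329]
orientation: [0.101, 3.139, -0.001]
contact_force: [-0.2, -0.4, -2.0]
grip_width: 0.0297
grasp_force: 30.0
```

Emit:
move_arm:
  series:
    - [[0,0,0,0,0,-1],[0,0,0,0,0,-1],[0,0,0,0,0,-1],[0,0,0,0,0,-1],[0,0,0,0,0,0],[0,0,0,0,0,0]]

```text
time_s: 8.0
tool_pos: [0.5047, -0.2973, 0.1321]
orientation: [0.435, -3.111, 0.0]
contact_force: [-1.1, -0.3, -0.6]
grip_width: 0.0299
grasp_force: 30.0
```

```bash
cat >> tgt.py <<'E'
G=np.array([.5427,-.0599]);U=np.array([.9613,.2754]);V=np.array([-.2754,.9613])
def gl(x,y,z): return [*(G+U*x+V*y),z]
E
python3 -c "
from tgt import *
to(gl(-.034,-.05,.11),106)
s=state();print(s['grip_width'],s['grasp_force'],s['ft_torque'])"
```

```text
t 8.0 pos [ 0.5047 -0.2973  0.1321] yaw y 105.91 tilt [-0.e+00 -1.e-04 -1.e+00] q7 2.11
shift [-3.39  8.39  1.1 ] turn z -0.02 F [-1.1 -0.3 -0.6]
0.029856986434820282 29.990610480308533 [0.11432691 0.02520662 0.01596787]
```

Emit:
move_arm:
  series:
    - [[-0.42,1,0,0,0,0],[-0.42,1,0,0,0,0],[-0.42,1,0,0,0,0],[-0.42,1,0,0,0,0],[-0.42,1,0,0,0,0],[-0.42,1,0,0,0,0],[-0.42,1,0,0,0,0],[-0.42,1,0,0,0,0]]

```text
time_s: 8.67
tool_pos: [0.5251, -0.1237, 0.132]
orientation: [-0.434, 3.111, -0.001]
contact_force: [0.7, 0.1, -1.4]
grip_width: 0.0301
grasp_force: 30.0
```

Emit:
move_arm:
  series:
    - [[-0.03,0.4,0.5,0,0,0],[0,0,1,0,0,0],[0,0,0.7,0,0,0],[0,0,0.7,0,0,0],[0,0,0,0,0,0],[0,0,0,0,0,0],[0,0,0,0,0,0]]

```text
time_s: 9.25
tool_pos: [0.524, -0.1169, 0.0745]
orientation: [-0.438, 3.11, -0.001]
contact_force: [0.4, -0.5, -1.3]
grip_width: 0.0298
grasp_force: 30.0
```

```bash
python3 - <<'E'
from tgt import *
to(gl(-.034,-.05,.0595),106)
st=state();c=camera("wrist");s=camera("side");save(s,"side1.png");save(c,"w3.png")
for r in place_of(s,"link0")[:6]: print(r["confidence"],np.round(onz(s,[r["uv"]],.023)[0],3))
cv2.imwrite("pics/both.png",np.hstack([cv2.resize(x["color"][:,:,::-1],(400,300)) for x in(s,c)]))
E
```

```text
t 9.25 pos [ 0.524  -0.1169  0.0745] yaw y 106.02 tilt [ 8.e-04 -2.e-04 -1.e+00] q7 1.74
shift [ 0.02 -0.02  0.75] turn z 0.0 F [ 0.4 -0.5 -1.3]
0.67 [0.59  0.455 0.023]
0.45 [ 0.555 -0.009  0.023]
```

View pics/both.png

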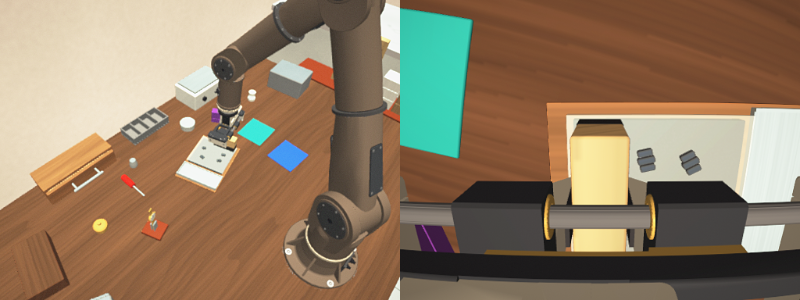

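The side view shows the block held over the near edge of the glass. The wrist view shows two links at (645,160) and (690,160) ahead of the block. Now I lower gently.

Emit:
move_arm:
  series:
    - [[0,0,0.3,0,0,0],[0,0,0.2,0,0,0],[0,0,0.1,0,0,0],[0,0,0.08,0,0,0],[0,0,0.05,0,0,0],[0,0,0,0,0,0],[0,0,0,0,0,0],[0,0,0,0,0,0]]

```text
time_s: 10.07
tool_pos: [0.5233, -0.1168, 0.0592]
orientation: [0.44, -3.11, 0.0]
contact_force: [-2.1, 0.1, 1.7]
grip_width: 0.03
grasp_force: 30.0
```

```bash
python3 - <<'E'
from tgt import *
to(gl(-.034,-.05,.0595),106)
F=[]
for i in range(3):
    camera("scene"); F.append(state()["contact_force"])
print(np.round(F,2))
E
```

```text
t 10.0667 pos [ 0.5233 -0.1168  0.0592] yaw y 106.1 tilt [-3.e-04 -1.e-04 -1.e+00] q7 1.73
shift [-0.01 -0.03 -0.01] turn z 0.02 F [-2.1  0.1  1.7]
[[-2.22  0.73  1.91]
 [-2.31 -0.35  2.05]
 [-2.43 -0.26  2.04]]
```

Emit:
move_arm:
  series:
    - [[0,0.2,0,0,0,0],[0,0.4,0,0,0,0],[0,0.4,0,0,0,0],[0,0.4,0,0,0,0],[0,0.4,0,0,0,0],[0,0.4,0,0,0,0],[0,0.4,0,0,0,0],[0,0.4,0,0,0,0]]

```text
time_s: 10.88
tool_pos: [0.5068, -0.0583, 0.0592]
orientation: [-0.44, 3.11, -0.0]
contact_force: [1.4, -2.8, 2.3]
grip_width: 0.0297
grasp_force: 30.0
```

```bash
python3 - <<'E'
from tgt import *
to(gl(-.034,.078,.0595),106)
E
```

```text
t 10.8833 pos [ 0.5068 -0.0583  0.0592] yaw y 106.11 tilt [ 3.e-04 -1.e-04 -1.e+00] q7 1.61
shift [-0.01  3.33 -0.01] turn z 0.02 F [ 1.4 -2.8  2.3]
```

Emit:
move_arm:
  series:
    - [[0,0.3,0,0,0,0],[0,0.3,0,0,0,0],[0,0.3,0,0,0,0],[0,0.3,0,0,0,0],[0,0.3,0,0,0,0],[0,0.3,0,0,0,0],[0,0.3,0,0,0,0],[0,0.3,0,0,0,0]]

```text
time_s: 11.55
tool_pos: [0.4934, -0.0125, 0.0591]
orientation: [-0.44, 3.111, -0.0]
contact_force: [1.0, -3.0, 1.2]
grip_width: 0.0299
grasp_force: 30.0
```

Emit:
move_arm:
  series:
    - [[0,0.3,0,0,0,0],[0,0.3,0,0,0,0],[0,0.3,0,0,0,0],[0,0,0,0,0,0],[0,0,0,0,0,0]]

```text
time_s: 11.97
tool_pos: [0.4883, 0.0056, 0.0591]
orientation: [0.442, -3.11, -0.002]
contact_force: [-0.6, 2.8, 2.4]
grip_width: 0.03
grasp_force: 30.0
```

Emit:
move_arm:
  series:
    - [[0,0,-0.5,0,0,0],[0,0,-1,0,0,0],[0,-0.2,-0.5,0,0,0],[0,-1,0,0,0,0],[0.4,-1,0,0,0,0],[0.8,-1,0,0,0,0],[0.8,-1,0,0,0,0],[0.8,-1,0,0,0,0]]

```text
time_s: 12.63
tool_pos: [0.4632, -0.1129, 0.0995]
orientation: [-0.439, 3.11, -0.0]
contact_force: [0.2, -0.3, -1.7]
grip_width: 0.0301
grasp_force: 30.0
```

```bash
python3 - <<'E'
from tgt import *
to(gl(.036,-.052,.065),106)
s=camera("side");c=camera("wrist")
cv2.imwrite("pics/b2.png",np.hstack([cv2.resize(x,(400,400),interpolation=cv2.INTER_CUBIC) for x in(s["color"][160:260,210:310,::-1],c["color"][:,:,::-1])]))
E
```

```text
t 12.6333 pos [ 0.4632 -0.1129  0.0995] yaw y 106.07 tilt [ 3.e-04 -3.e-04 -1.e+00] q7 1.77
shift [-6.35 -1.16  1.73] turn z 0.01 F [ 0.2 -0.3 -1.7]
```

View pics/b2.png

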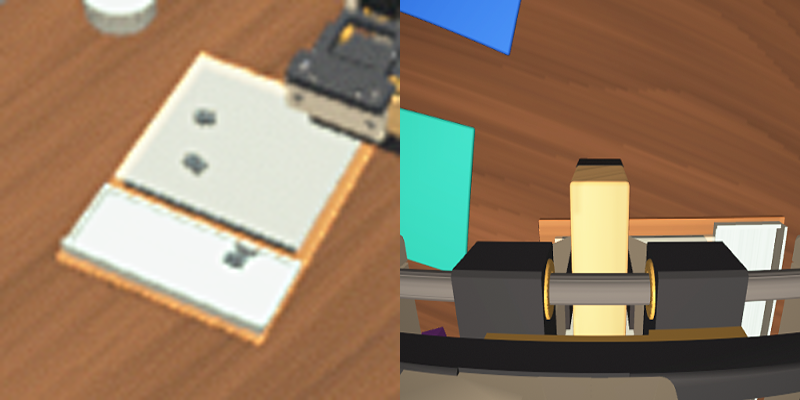

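Two links are in the tray near (235,255) of the side crop. The other two are still on the glass at (205,117) and (193,162). Now I go to the second lane.

Emit:
move_arm:
  series:
    - [[-0.9,-0.3,0,0,0,0],[-0.9,-0.3,0,0,0,0],[-0.9,-0.3,0,0,0,0],[-0.9,-0.3,0,0,0,0],[-0.9,0,0,0,0,0],[-0.9,0,0.2,0,0,0],[-0.9,0,0.6,0,0,0],[0,0,0.6,0,0,0]]

```text
time_s: 13.4
tool_pos: [0.5955, -0.0977, 0.0718]
orientation: [-0.441, 3.105, 0.001]
contact_force: [1.0, 0.7, -1.6]
grip_width: 0.03
grasp_force: 30.0
```

Emit:
move_arm:
  series:
    - [[0,0,0,0,0,0],[0,0,0,0,0,0],[0,0,0,0,0,0]]

```text
time_s: 13.65
tool_pos: [0.5906, -0.0998, 0.0714]
orientation: [0.439, -3.11, 0.0]
contact_force: [-0.2, -1.7, -2.0]
grip_width: 0.0301
grasp_force: 30.0
```

```bash
python3 - <<'E'
from tgt import *
to(gl(.036,-.052,.0593),106)
E
```

```text
t 13.65 pos [ 0.5906 -0.0998  0.0714] yaw y 106.06 tilt [-7.e-04 -3.e-04 -1.e+00] q7 1.71
shift [-0.05 -0.02  0.61] turn z 0.01 F [-0.2 -1.7 -2. ]
```

Emit:
move_arm:
  series:
    - [[0,0,0.25,0,0,0],[0,0,0.15,0,0,0],[0,0,0.1,0,0,0],[0,0,0.06,0,0,0],[0,0,0.05,0,0,0],[0,0,0,0,0,0],[0,0,0,0,0,0],[0,0,0,0,0,0]]

```text
time_s: 14.32
tool_pos: [0.5912, -0.0995, 0.0591]
orientation: [0.439, -3.111, 0.0]
contact_force: [-1.2, -0.7, 2.0]
grip_width: 0.0301
grasp_force: 30.0
```

```bash
python3 - <<'E'
from tgt import *
to(gl(.036,.078,.0593),106)
E
```

```text
t 14.3167 pos [ 0.5912 -0.0995  0.0591] yaw y 106.08 tilt [-1.e-04 -3.e-04 -1.e+00] q7 1.71
shift [-0.02  6.47 -0.01] turn z 0.02 F [-1.2 -0.7  2. ]
```

Emit:
move_arm:
  series:
    - [[0,0.2,0,0,0,0],[0,0.4,0,0,0,0],[0,0.4,0,0,0,0],[0,0.4,0,0,0,0],[0,0.4,0,0,0,0],[0,0.4,0,0,0,0],[0,0.4,0,0,0,0],[0,0.4,0,0,0,0]]

```text
time_s: 14.98
tool_pos: [0.5746, -0.0408, 0.059]
orientation: [-0.44, 3.11, -0.0]
contact_force: [0.1, -3.2, 2.3]
grip_width: 0.0298
grasp_force: 30.0
```

Emit:
move_arm:
  series:
    - [[0,0.3,0,0,0,0],[0,0.3,0,0,0,0],[0,0.3,0,0,0,0],[0,0.3,0,0,0,0],[0,0.3,0,0,0,0],[0,0.3,0,0,0,0],[0,0.3,0,0,0,0],[0,0.3,0,0,0,0]]

```text
time_s: 15.65
tool_pos: [0.5612, 0.005, 0.0589]
orientation: [0.44, -3.111, 0.0]
contact_force: [0.6, -3.4, 3.5]
grip_width: 0.0298
grasp_force: 30.0
```

Emit:
move_arm:
  series:
    - [[0,0.35,0,0,0,0],[0,0.35,0,0,0,0],[0,0.35,0,0,0,0],[0,0,0,0,0,0],[0,0,0,0,0,0]]

```text
time_s: 16.07
tool_pos: [0.5551, 0.0266, 0.0589]
orientation: [0.443, -3.11, -0.003]
contact_force: [-0.6, 3.2, 2.5]
grip_width: 0.0301
grasp_force: 30.0
```

Emit:
move_arm:
  series:
    - [[0,0,-0.5,0,0,0],[0,0,-1,0,0,0],[0,-0.2,-0.7,0,0,0],[0,-1,-0.5,0,0,0],[0,-1,0,0,0,0],[0,-1,0,0,0,0],[0,-1,0,0,0,0],[0,-1,0,0,0,0]]

```text
time_s: 16.73
tool_pos: [0.5843, -0.0767, 0.1134]
orientation: [0.439, -3.11, -0.0]
contact_force: [0.8, 0.1, -1.5]
grip_width: 0.0299
grasp_force: 30.0
```

```bash
python3 - <<'E'
from tgt import *
to([.4985,-.3095,.10],106)
s=camera("side");c=camera("scene")
for r in place_of(s,"link0")[:6]: print(round(r["confidence"],2),np.round(onz(s,[r["uv"]],.01)[0],3))
cv2.imwrite("pics/b3.png",np.hstack([cv2.resize(x,(400,400),interpolation=cv2.INTER_CUBIC) for x in(s["color"][160:260,210:310,::-1],c["color"][150:260,180:290,::-1])]))
E
```

```text
t 16.7333 pos [ 0.5843 -0.0767  0.1134] yaw y 106.06 tilt [-5.e-04 -1.e-04 -1.e+00] q7 1.7
shift [  7.34 -10.     0.67] turn z 0.01 F [ 0.8  0.1 -1.5]
0.59 [0.497 0.015 0.01 ]
0.49 [0.573 0.048 0.01 ]
0.48 [0.531 0.053 0.01 ]
0.23 [ 0.63  -0.121  0.01 ]
```

View pics/b3.png

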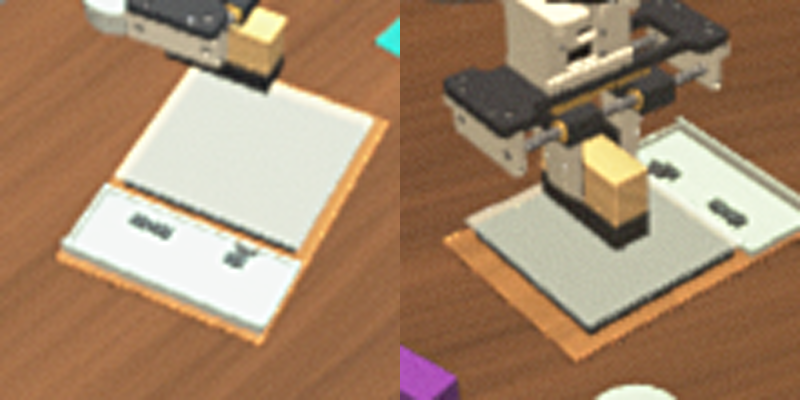

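The glass is clear and all four links appear to be in the tray, at about (150,225) and (237,255) in the side crop. One of the second pair is close to the inner wall, so I take a closer wrist look before putting the block down.

Emit:
move_arm:
  series:
    - [[-0.4,0.5,-0.5,0,0,0],[-0.4,1,-0.5,0,0,0],[-0.4,1,-0.5,0,0,0],[-0.4,1,-0.5,0,0,0],[-0.4,1,-0.5,0,0,0],[-0.4,1,-0.5,0,0,0],[-0.4,0.5,-0.5,0,0,0],[0,0,0,0,0,0]]

```text
time_s: 17.55
tool_pos: [0.606, 0.0628, 0.1862]
orientation: [-0.451, 3.104, 0.005]
contact_force: [0.2, 0.5, -1.5]
grip_width: 0.0301
grasp_force: 30.0
```

Emit:
move_arm:
  series:
    - [[0,0,0,0,0,0],[0,0,0,0,0,0]]

```text
time_s: 17.72
tool_pos: [0.6044, 0.0556, 0.1828]
orientation: [0.441, -3.11, 0.001]
contact_force: [-1.6, 0.0, -1.4]
grip_width: 0.03
grasp_force: 30.0
```

```bash
python3 - <<'E'
from tgt import *
to([.4985,-.3095,.10],106)
st=state();c=camera("wrist");P=cloud(c,st)
T=G+V*.115
x=(P[...,:2]-T)@U;y=(P[...,:2]-T)@V
g=cv2.cvtColor(c["color"],cv2.COLOR_RGB2GRAY)
m=((g<125)&(abs(x)<.084)&(y>-.045)&(y<.036)).astype(np.uint8);m[210:]=0
n,l,s,ce=cv2.connectedComponentsWithStats(m)
for i in range(1,n):
    if s[i,4]>20:
        k=l==i;print(s[i],"x",np.nanpercentile(x[k],[2,50,98]).round(3),"y",np.nanpercentile(y[k],[2,50,98]).round(3),"z",np.nanpercentile(P[k][:,2],[5,50,95]).round(3))
cv2.imwrite("pics/w5.png",cv2.resize(c["color"][:230,100:480,::-1],(760,460)))
E
```

```text
t 17.7167 pos [0.6044 0.0556 0.1828] yaw y 106.13 tilt [-6.e-04 -5.e-04 -1.e+00] q7 1.51
shift [ 10.16 -16.06   4.16] turn z 0.03 F [-1.6  0.  -1.4]
[312   0   5 133 167] x [-0.069 -0.018  0.042] y [0.031 0.031 0.032] z [0.009 0.013 0.017]
[243  19  26  29 483] x [-0.052 -0.041 -0.03 ] y [-0.032 -0.022 -0.011] z [0.011 0.014 0.02 ]
[234  83   1  22  22] x [0.001 0.011 0.02 ] y [-0.041 -0.041 -0.04 ] z [0.005 0.018 0.021]
[255  99  12   6  66] x [0.016 0.018 0.02 ] y [-0.022 -0.017 -0.012] z [0.011 0.013 0.014]
[254 106  14   6  77] x [0.022 0.025 0.026] y [-0.023 -0.016 -0.011] z [0.011 0.013 0.014]
[255 113  12   6  60] x [0.028 0.03  0.033] y [-0.022 -0.017 -0.011] z [0.012 0.013 0.014]
[255 120  12   5  58] x [0.035 0.036 0.038] y [-0.022 -0.017 -0.011] z [0.011 0.013 0.014]
[254 127  14  12 139] x [0.041 0.046 0.051] y [-0.023 -0.017 -0.011] z [0.007 0.013 0.014]
[311 135   1  21  21] x [0.049 0.057 0.067] y [0.031 0.031 0.032] z [0.013 0.015 0.017]
[ 219  152   74   23 1318] x [0.045 0.045 0.046] y [-0.035 -0.021 -0.008] z [0.153 0.183 0.201]
```

View pics/w5.png

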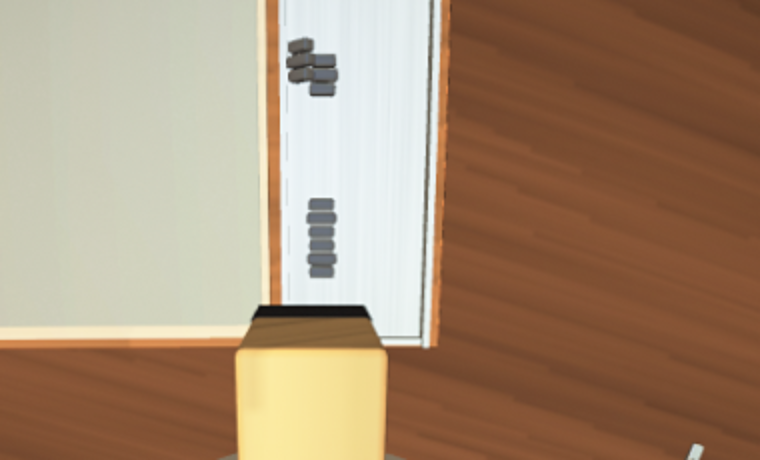

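All four links lie in the tray: two end to end at (321,238), and the other pair at (312,68) with one resting on the other, tops at 20 mm or lower over the counter. Now I carry the block back to the mat.

Emit:
move_arm:
  series:
    - [[0.63,-1,0,0,0,0],[0.63,-1,0,0,0,0],[0.63,-1,0,0,0,0],[0.63,-1,0,0,0,0],[0.63,-1,0,0,0,0],[0.63,-1,0,0,0,0],[0.63,-1,0,0,0,0],[0.63,-1,0,0,0,0]]

```text
time_s: 18.43
tool_pos: [0.5511, -0.1283, 0.1824]
orientation: [0.437, -3.11, -0.0]
contact_force: [-0.1, -0.9, -0.7]
grip_width: 0.0299
grasp_force: 30.0
```

Emit:
move_arm:
  series:
    - [[0.63,-1,0,0,0,0],[0.63,-1,0,0,0,0],[0.63,-1,0,0,0,0],[0.63,-1,0,0,0,0],[0.63,-1,0,0,0,0],[0.63,-1,0,0,0,0],[0.63,-1,0,0,0,0],[0.63,-1,0,0,0,0]]

```text
time_s: 19.1
tool_pos: [0.4983, -0.3097, 0.1824]
orientation: [0.437, -3.11, -0.001]
contact_force: [0.2, 0.4, -2.1]
grip_width: 0.0299
grasp_force: 30.0
```

Emit:
move_arm:
  series:
    - [[0,0,1,0,0,0],[0,0,1,0,0,0],[0,0,1,0,0,0],[0,0,1,0,0,0],[0,0,1,0,0,0],[0,0,0.5,0,0,0],[0,0,0,0,0,0],[0,0,0,0,0,0]]

```text
time_s: 19.77
tool_pos: [0.4994, -0.3081, 0.0727]
orientation: [0.438, -3.11, -0.001]
contact_force: [1.2, -0.3, -1.4]
grip_width: 0.0297
grasp_force: 30.0
```

```bash
python3 - <<'E'
from tgt import *
to([.4985,-.3095,.0416],106)
E
```

```text
t 19.7667 pos [ 0.4994 -0.3081  0.0727] yaw y 106.05 tilt [-1.2e-03  6.0e-04 -1.0e+00] q7 2.14
shift [ 0.06 -0.06  1.56] turn z 0.01 F [ 1.2 -0.3 -1.4]
```

Emit:
move_arm:
  series:
    - [[0,0,0.6,0,0,0],[0,0,0.5,0,0,0],[0,0,0.25,0,0,0],[0,0,0.12,0,0,0],[0,0,0.08,0,0,0],[0,0,0,0,0,0],[0,0,0,0,0,0],[0,0,0,0,0,0]]

```text
time_s: 20.43
tool_pos: [0.5002, -0.3079, 0.0422]
orientation: [-0.44, 3.11, -0.001]
contact_force: [-0.6, -0.4, -1.0]
grip_width: 0.0298
grasp_force: 30.0
```

Emit:
move_arm:
  series:
    - [[0,0,0,0,0,0],[0,0,0,0,0,0],[0,0,0,0,0,0],[0,0,0,0,0,0],[0,0,0,0,0,0],[0,0,0,0,0,0],[0,0,0,0,0,0],[0,0,0,0,0,0]]
  hand: 0.6

```text
time_s: 21.1
tool_pos: [0.5, -0.3078, 0.0419]
orientation: [-0.44, 3.111, -0.0]
contact_force: [-0.4, -0.7, 0.9]
grip_width: 0.0728
grasp_force: 0.0
```

Released. I retreat straight up, then back off to look.

Emit:
move_arm:
  series:
    - [[0,0,-0.5,0,0,0],[0,0,-1,0,0,0],[0,0,-1,0,0,0],[0,0,-1,0,0,0],[0,0,-1,0,0,0],[0,0,-1,0,0,0],[0,0,-1,0,0,0],[0,0,-1,0,0,0]]

```text
time_s: 21.77
tool_pos: [0.4999, -0.3077, 0.1939]
orientation: [-0.44, 3.11, -0.0]
contact_force: [0.5, -1.3, 0.5]
grip_width: 0.0737
grasp_force: 0.0
```

Emit:
move_arm:
  series:
    - [[-1,0,0,0,0,0],[-1,0,0,0,0,0],[-1,0,0,0,0,0],[-1,0,0,0,0,0],[-0.5,0,0,0,0,0],[0,0,0,0,0,0],[0,0,0,0,0,0],[0,0,0,0,0,0]]

```text
time_s: 22.43
tool_pos: [0.5852, -0.2837, 0.192]
orientation: [0.438, -3.11, 0.001]
contact_force: [-0.0, 0.1, -0.5]
grip_width: 0.0735
grasp_force: 0.0
```

```bash
python3 - <<'E'
from tgt import *
st=state();c=camera("wrist");s=camera("scene")
P=cloud(c,st);Q=P[abs(P[...,2]-.064)<.005]
b=Q[(abs(Q[:,0]-.5)<.08)&(abs(Q[:,1]+.31)<.08)]
print(st["time_s"],len(b),np.median(b,0),cv2.minAreaRect((b[:,:2]*1000).astype(np.float32)))
cv2.imwrite("pics/fin.png",np.hstack([cv2.resize(x["color"][:,:,::-1],(400,300)) for x in(c,s)]))
E
```

```text
22.4333 4336 [ 0.49793956 -0.30861527  0.06268308] ((499.42034912109375, -308.46728515625), (89.53531646728516, 29.818296432495117), 16.714679718017578)
```

View pics/fin.png

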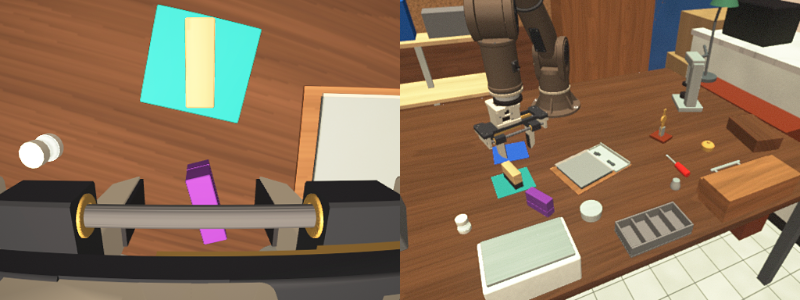

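The block stands upright at the centre of the turquoise mat, at (200,62). The glass is empty, the links are in the tray at (615,155), and the other things look undisturbed.

```bash
python3 -c "
from workcell import *
print(hand_in())"
```

```text
the job is handed in; nothing more can be done
None
```

I wiped all four links into the catch tray, stood the block upright at the centre of the turquoise mat and handed the job in at about 22.5 s; no verdict came back.

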